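# Proof-pull a soldered key fob and show the joint to the camera

## Robot

A 7-joint arm with a two-finger parallel gripper is mounted at the origin on a cart in front of the work surface, level with it; the furniture and walls round the work are solid. World frame = base frame: x ahead of the robot, y to its left, z up, the work surface at z = 0. Lengths are in m, angles in rad, forces in N, time in s.
With the tool pointing down it reaches from about 0.4 to 0.925 m from the base axis. Payload 5.6 kg.
Tool frame: the origin (TCP) lies midway between the tips of the shut fingers; the grasp point (between the pads) lies 19 mm behind it; z points along the fingers, y is the direction in which the jaws open and shut (so a half turn about z gives the same grasp; the last joint's range is limited). The gripper opens to 85 mm and grips with 20 to 120 N. Pads are 22 mm wide; open, the fingers measure 114 mm over their backs; the gripper's body (76 mm by 85 mm) begins 54 mm behind the grasp point. The pads swing forward as they close: fully open they stand 13 mm farther back than shut.
Start: joints at [1.162, 0.468, -0.012, 1.603, 0.006, 1.071, -0.056], TCP at [0.232, -0.607, 0.231] pointing down, gripper open.
Joint ranges: [-2.53, 2.53], [-0.31, 2.02], [-1.57, 1.55], [0.28, 2.44], [-1.29, 4.43], [0.15, 1.84], [-2.92, 2.92]. Speed limits (rad/s): [2.57, 2.57, 3.14, 3.14, 3.14, 3.14, 3.14].

## Interface

Orientations are given as a 3x3 rotation matrix whose columns are the frame's x, y, z axes.
In Python, from workcell import sensors, eyes, env gives the robot as it stands.
- The arm moves only by the tool send_rows, never from a script. Its argument "steps" is a list that holds one entry, the list of rows, each a list of 7 numbers: the shift along the tool's x, y, z in cm, then the turn, a rotation vector about the tool's x, y, z in rad, then the closure, from 0 (fully open) to 1 (shut). A call has 1 to 20 rows; each row shifts and turns the commanded pose from where the row before left it, along the tool's axes as they then stand; what a row does not reach is not made up. A row lasts 1/10 s, in which the tool goes at most 50 mm and 8.59 degrees, less where a joint would pass 70% of its speed; a pose out of reach is approached as far as the arm can. A call with a gripper value outside its range is refused whole. The fingers move at their own pace and stop on an object; the grip force is fixed at half the most. Time passes only in rows, so rows that do not move let the fingers close. It gives the time, the measured TCP pose, the force and the opening at its end, in the units of the state.
- sensors.get_obs(): the state, without advancing time (a new reading comes with each control period).
- eyes.snapshot(name): name is "scene" or "top" or "wrist"; returns (picture, depth): 400x640x3 uint8, blue, green, red; 400x640 float32, m along the optical axis (not along the pixel's ray), 0 where there is no reading.
- eyes.camera_info(name): a dict with "intrinsics" (3x3 intrinsics, pixels), "k1" (the pictures are not rectified: a ray, as slopes to the right and down, at radius r is drawn at 1 + k1 r^2 times it, then the intrinsics apply), "rvec" (rotation vector, rad) and "tvec" (3), from world to camera coordinates, as OpenCV has them. Camera axes: x right, y down, z forward; pixel columns grow to the right and rows downward; lengths in m; the calibration is good to about 2 mm. A picture is of the moment at which its call begins: read the wrist's pose just before it. camera_info takes no time and is no camera call; for the wrist camera it gives the pose at the moment of the call.
- env.job_done(): hands the job in, once; it reports no verdict.
The state is a dict: "clock": time; "joint_positions": joint angles; "joint_velocities": joint speeds; "effort": joint torques, N m; "tcp_pos": TCP position; "orientation": TCP orientation; "wrist_force": force on the tool from outside, world axes, zero at the start; "moment": the same for the moment, N m; "width": finger opening in m.
Only numpy, scipy, OpenCV 4.12 (cv2) and the standard library are available. Lean on these libraries where they do the work, as an engineer would, in place of code of your own. Each camera call takes 0.05 s, during which the arm holds its last target. There are 200 camera calls.

## Task

Proof-test the soldered brass key fob: take it off the soldering block, put its loop over the gauge's hook, pull until the black pointer is beside the red marker (not well past it), keep it there for about a second and ease it back to rest without letting it snap. Then lift it off and hold it up to the inspection camera: soldered end 9 cm straight in front of the lens, loop pointing straight into the lens, fob not rolled to the side. Finish while still holding it there; do not touch the camera and leave the things lying about where they are.

Things in the scene. Friction and masses are not known exactly. Their poses are not given: they have to be found in the camera images.
- fob: brass key fob lying flat on the block, ~150 g: bar 28 wide (y), 14 thick (z), x from -32 to +26 mm (tail rounded, straight sides x -18 to 26). U loop of 5 mm wire soldered into the +x end, in the bar's plane at half thickness: 30 mm wide outside, 20 inside, its bight inside x = 46, outside 51 mm. Origin: centre of the underside; x towards the loop, z up
- fob_seam (a point): the soldered end: middle of the fob's end face between the two feet of the loop, at (26, 0, 7) mm in the fob's frame; axes as the fob's
- fob_loop (a point): middle of the loop's opening, at (36, 0, 7) mm in the fob's frame; axes as the fob's
- solder_block: grey soldering block with a dark round hollow, 100 x 68 x 24 mm, fixed; the fob lies on its flat top, 24 mm above the bench. Origin: centre of the underside
- pull_gauge: spring pull gauge screwed to the bench: dark base 190 x 70 x 6 mm, green housing 145 x 40 mm with a white scale on top (70 mm above the bench with pointer and marker). A steel rod with a hook comes out of its -x end and is pulled out towards -x. Origin: on the bench under the housing; z up
- hook_tip (a point): top of the upturned hook at the end of the gauge's rod, 74 mm above the bench. Hook: upright 6 mm round wire on the -x end of a level 6 mm rod (rod's top 48 mm above the bench) that runs to the gauge's bush 55 mm behind (+x). Free air round it otherwise. A loop dropped over the hook lies over the rod, its bight behind (+x of) the hook. Axes as the gauge's
- gauge_rod (a joint): how far the rod and hook are pulled out, m: 0 at rest, against the stop, up to 0.055. A spring draws it back with 350 N per m of pull (about 1.75 N each 5 mm line of the scale)
- pointer (a point): the black pointer on the gauge's white scale, fixed to the rod and moving with it; the point is over the slot in the middle of the scale. Axes as the gauge's
- red_marker (a point): point over the slot opposite the middle of the red marker (8 mm wide, clamped on the edge of the scale, 22 to 40 mm out from the pointer's place at rest). The pointer is beside the marker when both points have the same x in the gauge's frame. Axes as the gauge's
- camera_lens (a point): centre of the inspection camera's front ring (46 mm across). Head: white, 50 x 42 x 40 mm, on a steel post 0.33 m high behind it. It looks along this frame's -x axis, towards the robot and 0.2 to 0.42 rad downwards; y is level, z is up in the picture
- camera_focus (a point): the point on the line of sight 90 mm in front of the lens where the soldered end must be, about 0.2 m above the bench in free air; axes as camera_lens. The fob is held right when its seam is here and its x, y and z axes are parallel to this frame's
- tweezers: bystander: steel tweezers, 14 x 126 x 9 mm, loose. Origin under their middle, length along y
- screwdriver: bystander: screwdriver with orange handle, 20 x 157 x 18 mm, loose. Origin under its middle, length along y
- wax_lump: bystander: yellow lump of beeswax, 28 x 34 x 16 mm, loose. Origin: centre of the underside
- camera_stand: foot and post of the inspection camera, fixed to the bench: foot 120 x 100 x 14 mm. Origin: centre of the underside of the foot; the camera looks to its -x side
- punch_1: bystander: short steel chasing punch lying on the bench, 8 x 62 x 8 mm, loose. Origin under its middle, length along y
- punch_2: bystander: short steel chasing punch lying on the bench, 8 x 68 x 8 mm, loose. Origin under its middle, length along y
Mind the look-alikes: they are no part of the job. Of the things like the fob, leave any that is blue or orange; of the rest the larger one is meant.

How it is judged:
On the way, in this order (a step that is already met when the one before it is completed fails the run):
1. with its loop on the hook the fob pulls the pointer beside the red marker and keeps it there for about a second (x of pointer in the frame of red_marker between -0.004 and 0.004 m and contact force between fob and gauge_rod above 3 N and horizontal distance between fob_loop and hook_tip below 0.016 m and contact force between gauge_rod and the fingers below 0.5 N), for 0.8 s.
2. the hook is eased back to rest (value of joint gauge_rod below 0.004 m), for 0.1 s.
At the end, for the whole second after the job is handed in: The fob is held by the fingers alone, at rest in the air; its seam within 15 mm of the focus point, its length within 0.2 rad of the line of sight with the loop towards the lens, its width within 0.2 rad of the camera's level axis; gauge rod back within 4 mm of rest (distance between fob_seam and camera_focus below 0.015 m and angle between the x axis of fob_seam and the x axis of camera_focus, either way round below 0.2 rad and angle between the y axis of fob_seam and the y axis of camera_focus, either way round below 0.2 rad and x of camera_lens in the frame of fob_seam above 0.05 m and contact force between fob and the fingers above 1 N and contact force between fob and gauge_rod below 0.1 N and height (world z) of fob above 0.12 m and linear speed of fob below 0.03 m/s and value of joint gauge_rod below 0.004 m); the arm keeps its last pose, push and grip.
It fails at once if the pointer is pulled more than 10 mm past the red marker (x of pointer in the frame of red_marker below -0.01 m).
It fails at once if the gauge snaps back (faster than 0.3 m/s) (velocity of joint gauge_rod below -0.3 m/s).
It fails at once if the camera or its stand is touched (contact force between camera_stand and the arm above 2 N or contact force between camera_stand and the fingers above 2 N or contact force between camera_stand and fob above 2 N).
It fails at once if a bystander is moved more than 40 mm (distance of any of tweezers, screwdriver, wax_lump, punch_1, punch_2 from where it was at the start of the episode above 0.04 m).
It also fails if it takes over 51 s, if anything falls off the work surface, if the arm or the gripper's body presses on something with over 40 N, if the wrist force passes 120 N, or if a joint passes its speed limit or range.

## Working session

There is one attempt and no reset: what is moved stays moved. The work goes in short steps, Python scripts to look and compute and a tool call to move; the robot and the scene stay as the last step left them, time stands still between calls to the robot, and variables do not carry over. Pictures are saved under pics/ and viewed, about 8 in all and at most 12, crops included, and the job is handed in when it is done.

Besides the shell and the picture viewer there is one more tool, called after ">>>" by a JSON object that holds its "op" and its "data". send_rows: Moves the arm, as the interface text tells. Its arguments: {"type":"object","properties":{"steps":{"type":"array","items":{"type":"array","items":{"type":"array","items":{"type":"number"}}}}},"required":["steps"]}

```bash
mkdir -p pics; ls; cat > h.py <<'E'
import numpy as np, cv2
from workcell import sensors, eyes, env
def cam(n):
    c=eyes.camera_info(n); K=np.array(c["intrinsics"],float); R=cv2.Rodrigues(np.array(c["rvec"],float))[0]; t=np.array(c["tvec"],float).ravel()
    return K,float(c["k1"]),R,t
def ray(c,u,v):
    K,k1,R,t=c
    d=cv2.undistortPoints(np.array([[[u,v]]],float),K,np.array([k1,0,0,0.]))[0,0]
    return -R.T@t, R.T@np.array([d[0],d[1],1.])
def onplane(c,u,v,z):
    o,d=ray(c,u,v); return o+d*(z-o[2])/d[2]
def atdepth(c,u,v,z):
    o,d=ray(c,u,v); return o+d*z
def proj(c,P):
    K,k1,R,t=c
    return cv2.projectPoints(np.array(P,float).reshape(-1,1,3),cv2.Rodrigues(R)[0],t,K,np.array([k1,0,0,0.]))[0].reshape(-1,2)
def snap(n,f=None):
    c=cam(n); p,d=eyes.snapshot(n); p=np.array(p)
    if f: cv2.imwrite(f"pics/{f}.png",p); np.savez(f"pics/{f}.npz",d=d,K=c[0],k1=c[1],R=c[2],t=c[3])
    return c,p,d
def load(f):
    z=np.load(f"pics/{f}.npz"); return (z['K'],float(z['k1']),z['R'],z['t']),cv2.imread(f"pics/{f}.png"),z['d']
E
python3 - <<'E'
from h import *
np.set_printoptions(precision=3,suppress=True)
o=sensors.get_obs(); print(o)
for n in ("scene","top"):
    c,p,d=snap(n,n+"0"); print(n,-c[2].T@c[3],c[2][2],c[0][0,0])
E
```

```text
pics
{'clock': 0.0, 'joint_positions': array([ 1.162,  0.468, -0.012,  1.604,  0.006,  1.071, -0.056]), 'joint_velocities': array([-0.   ,  0.002,  0.001, -0.001,  0.001, -0.001, -0.001]), 'effort': array([  0.001, -53.238,   0.021, -25.13 ,   0.011,   0.008,  -0.   ]), 'tcp_pos': array([ 0.232, -0.606,  0.23 ]), 'orientation': array([[ 0.934,  0.358, -0.001],
       [ 0.358, -0.934,  0.002],
       [-0.   , -0.002, -1.   ]]), 'wrist_force': array([-0.37 ,  0.604, -0.124]), 'moment': array([-0.011,  0.02 ,  0.018]), 'width': 0.08542250362295571}
scene [ 0.231 -0.616  1.081] [ 0.295  0.57  -0.767] 497.06107587218827
top [0.387 0.07  1.131] [ 0.208  0.004 -0.978] 377.6942819157296
```

View pics/top0.png

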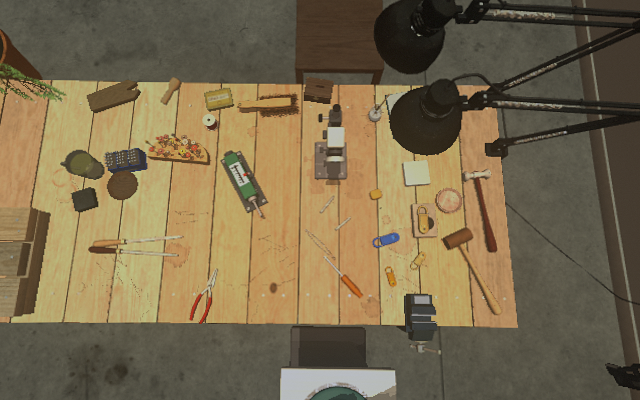

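View pics/scene0.png

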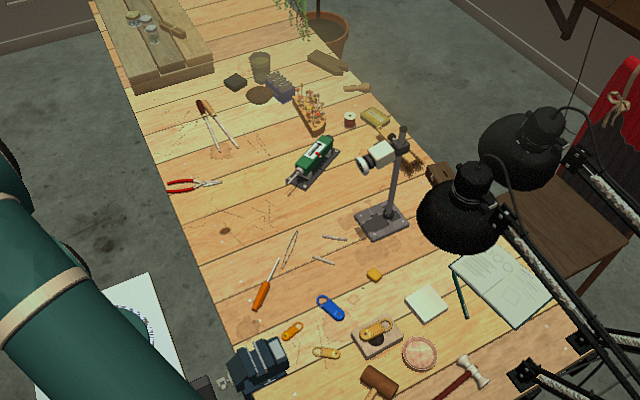

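Top view shows look-alikes: brass fob on the block (423,219), smaller brass one on bench (418,261), orange (391,277), blue (386,240). By description the one on the block is meant. The gauge is at (240,180) with its hook at (262,212), and the camera at (333,140). Next, a close crop of each.

```bash
python3 - <<'E'
from h import *
ct,pt,dt=load("top0"); cs,ps,ds=load("scene0")
def crop(p,u,v,w,h,s): return cv2.resize(p[v:v+h,u:u+w],(w*s,h*s),interpolation=cv2.INTER_CUBIC)
a=crop(pt,400,195,50,50,6); b=crop(pt,215,140,60,80,4)[:300]; 
c=crop(ps,350,310,60,50,6); d=crop(ps,280,130,65,75,4); e=crop(ps,350,125,75,75,4)
can=np.zeros((600,800,3),np.uint8)
can[:300,:300]=a; can[:300,300:540]=b; can[:300,540:800]=d
can[300:600,:360]=c; can[300:600,360:660]=e
cv2.imwrite("pics/crop1.png",can)
np.set_printoptions(precision=3,suppress=True)
print("depth pts:")
for n,(u,v) in dict(fob=(423,226),block=(416,232),bench=(300,280),ghouse=(238,175),hook=(262,213),small=(418,261),camhead=(335,137)).items():
    print(n,atdepth(ct,u,v,dt[v,u]))
for n,(u,v) in dict(fob=(370,332),ghouse=(318,155),camhead=(382,152),ring=(362,167),hook=(291,183)).items():
    print(n,atdepth(cs,u,v,ds[v,u]))
E
```

```text
depth pts:
fob [ 0.546 -0.246  0.041]
block [ 0.53  -0.23   0.021]
bench [0.388 0.109 0.003]
ghouse [0.685 0.294 0.067]
hook [ 0.586  0.229 -0.003]
small [ 0.447 -0.234  0.011]
camhead [0.717 0.023 0.294]
fob [ 0.551 -0.25   0.039]
ghouse [0.689 0.267 0.066]
camhead [0.717 0.011 0.294]
ring [0.666 0.009 0.273]
hook [0.595 0.253 0.008]
```

View pics/crop1.png

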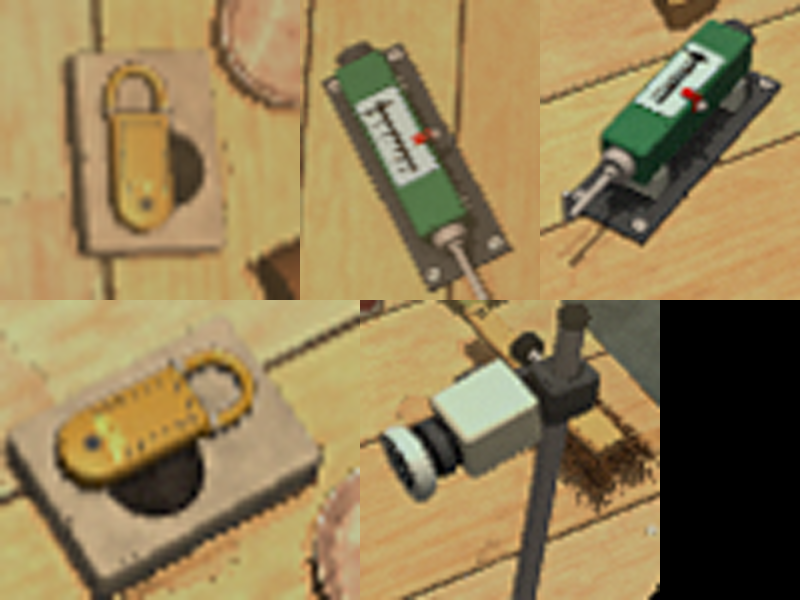

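Top-left and bottom-left crops: the brass fob lies on the block with its loop toward +x (top pixel ~(422,208)), its tail at (424,232). The gauge crop shows pointer and red marker on the scale, and the camera head has a ring facing the robot. Measuring.

```bash
cat > m1.py <<'E'
from h import *
np.set_printoptions(precision=4,suppress=True)
from scipy.optimize import least_squares
for nm,box in (("top0",(400,195,50,50)),("scene0",(350,310,60,50))):
    c,p,d=load(nm); hsv=cv2.cvtColor(p,cv2.COLOR_BGR2HSV); u,v,w,h=box
    m=np.zeros(p.shape[:2],np.uint8)
    m[v:v+h,u:u+w]=((hsv[v:v+h,u:u+w,1]>125)&(hsv[v:v+h,u:u+w,2]>110)).astype(np.uint8)*255
    n,l,s,ce=cv2.connectedComponentsWithStats(m)
    cand=[(s[i,4],i) for i in range(1,n) if abs(ce[i][0]-u-w/2)<15 and abs(ce[i][1]-v-h/2)<15]
    k=max(cand)[1]; ys,xs=np.where(l==k)
    P=np.array([onplane(c,a,b,0.036)[:2] for a,b in zip(xs,ys)])
    r=cv2.minAreaRect(P.astype(np.float32)*1000); bp=cv2.boxPoints(r)
    print(nm,s[k],r); print(bp)
    q=P-P.mean(0); _,_,V=np.linalg.svd(q,full_matrices=False); ax=V[0]*np.sign(V[0,0]); print("mean",P.mean(0),"axis",ax,np.arctan2(ax[1],ax[0]), "ext",(q@ax).min(),(q@ax).max())
# gauge: red, white, black
c,p,d=load("top0"); hsv=cv2.cvtColor(p,cv2.COLOR_BGR2HSV)
sub=np.zeros(p.shape[:2],bool); sub[140:225,210:280]=1
g=sub&(hsv[...,0]>50)&(hsv[...,0]<90)&(hsv[...,1]>80)
ys,xs=np.where(g); r=cv2.minAreaRect(np.array([onplane(c,a,b,0.065)[:2]*1000 for a,b in zip(xs,ys)],np.float32)); print("green",r)
red=sub&((hsv[...,0]<6)|(hsv[...,0]>174))&(hsv[...,1]>150); ys,xs=np.where(red); print("red",xs.mean(),ys.mean(),onplane(c,xs.mean(),ys.mean(),.07))
wh=sub&(hsv[...,1]<50)&(hsv[...,2]>150); ys,xs=np.where(wh)
r=cv2.minAreaRect(np.array([onplane(c,a,b,0.068)[:2]*1000 for a,b in zip(xs,ys)],np.float32)); print("white",r)
# camera head white top, via depth
for nm,box in (("top0",(320,122,30,40)),("scene0",(362,135,40,45))):
    c,p,d=load(nm); hsv=cv2.cvtColor(p,cv2.COLOR_BGR2HSV); u,v,w,h=box
    m=np.zeros(p.shape[:2],bool); m[v:v+h,u:u+w]=1
    m&=(hsv[...,1]<60)&(hsv[...,2]>(185)); ys,xs=np.where(m)
    P=np.array([atdepth(c,a,b,d[b,a]) for a,b in zip(xs,ys)]); ok=(P[:,2]>.24)&(P[:,2]<.34); P=P[ok]
    q=P-P.mean(0); _,S,V=np.linalg.svd(q,full_matrices=False); print(nm,"head",len(P),P.mean(0),"n",V[2]*np.sign(V[2,2]),"S",S, P.min(0),P.max(0))
E
python3 m1.py
```

```text
top0 [418 214  11  20 169] ((553.8058471679688, -248.30252075195312), (56.10066223144531, 26.984500885009766), 1.6548973321914673)
[[ 525.3776 -235.626 ]
 [ 526.1569 -262.5992]
 [ 582.2341 -260.9791]
 [ 581.4548 -234.0058]]
mean [ 0.5558 -0.2483] axis [0.9997 0.0253] 0.025331404874548488 ext -0.030075055880289726 0.025978776681347234
scene0 [360 318  33  22 310] ((568.1595458984375, -247.68580627441406), (28.548171997070312, 78.80774688720703), 88.20098114013672)
[[ 528.327  -260.7158]
 [ 607.0959 -263.1899]
 [ 607.9921 -234.6558]
 [ 529.2232 -232.1817]]
mean [ 0.5637 -0.2481] axis [ 0.9998 -0.0191] -0.0190810584025973 ext -0.034960801670107323 0.0439302632407627
green ((686.2877807617188, 290.186279296875), (138.3855743408203, 34.54473114013672), 29.489131927490234)
red 244.5 174.5 [0.6861 0.2743 0.07  ]
white ((666.5195922851562, 279.563720703125), (162.87046813964844, 48.24051284790039), 30.280359268188477)
top0 head 341 [0.7131 0.0223 0.2917] n [-0.201   0.0165  0.9795] S [0.3904 0.1913 0.0307] [0.663  0.0041 0.2769] [0.7414 0.0399 0.3001]
scene0 head 297 [0.7156 0.021  0.2901] n [-0.2247  0.0295  0.974 ] S [0.3373 0.1869 0.0418] [0.6662 0.0018 0.2751] [0.7748 0.0524 0.3   ]
```

>>> {"op": "send_rows", "data": {"steps": [[[3.96, -1.96, 0, 0, 0, 0, 0], [3.96, -1.96, 0, 0, 0, 0, 0], [3.96, -1.96, 0, 0, 0, 0, 0], [3.96, -1.96, 0, 0, 0, 0, 0], [3.96, -1.96, 0, 0, 0, 0, 0], [3.96, -1.96, 0, 0, 0, 0, 0], [3.96, -1.96, 0, 0, 0, 0, 0], [3.96, -1.96, 0, 0, 0, 0, 0], [3.96, -1.96, 0, 0, 0, 0, 0], [3.96, -1.96, 0, 0, 0, 0, 0], [3.96, -1.96, 0, 0, 0, 0, 0], [0, 0, 0, 0, 0, 0.122, 0], [0, 0, 0, 0, 0, 0.122, 0], [0, 0, 0, 0, 0, 0.122, 0], [0, 0, 0, 0, 0, 0, 0]]]}}

```text
clock: 1.6
tcp_pos: [0.5619, -0.2496, 0.2308]
orientation: [[1.0, -0.0, -0.001], [-0.0, -1.0, 0.0], [-0.001, -0.0, -1.0]]
wrist_force: [0.8, 0.3, 0.1]
width: 0.0854
```

```bash
cat > m2.py <<'E'
from h import *
np.set_printoptions(precision=4,suppress=True)
o=sensors.get_obs(); print(o['clock'],o['tcp_pos'],o['orientation'])
c,p,d=snap("wrist","w1"); print("cam",-c[2].T@c[3],c[2][2])
hsv=cv2.cvtColor(p,cv2.COLOR_BGR2HSV)
m=((hsv[...,1]>125)&(hsv[...,2]>110)&(hsv[...,0]>12)&(hsv[...,0]<32)).astype(np.uint8)*255
print(proj(c,[[.559,-.248,.038],[.61,-.248,.0335],[.527,-.248,.038]]))
n,l,s,ce=cv2.connectedComponentsWithStats(m)
for i in np.argsort(-s[1:,4])[:5]+1: 
    ys,xs=np.where(l==i); P=np.array([onplane(c,a,b,0.036)[:2]*1000 for a,b in zip(xs,ys)],np.float32); print(s[i],ce[i],P.mean(0),cv2.minAreaRect(P))
E
python3 m2.py
```

```text
1.6 [ 0.5619 -0.2496  0.2308] [[ 1.     -0.0002 -0.001 ]
 [-0.0002 -1.      0.    ]
 [-0.001  -0.     -1.    ]]
cam [ 0.6467 -0.2498  0.3731] [-0.3282 -0.     -0.9446]
[[315.1257 173.6909]
 [315.083  124.2691]
 [315.165  202.0935]]
[   1  174   66  180 1789] [ 27.5433 252.3136] [459.9318  94.462 ] ((434.40911865234375, 104.97589111328125), (248.4644012451172, 50.07700729370117), 0.1778804212808609)
[ 165  165   52  133 1694] [192.8684 238.5425] [ 480.2733 -107.0848] ((479.4068603515625, -111.00730895996094), (54.02783203125, 171.32623291015625), 73.78141021728516)
[ 310   94   79   95 1668] [356.3669 136.5683] [ 597.4151 -290.8489] ((601.934814453125, -286.3914489746094), (107.12078857421875, 54.96632766723633), 30.636343002319336)
[  97    0   33  159 1375] [114.1476  70.0625] [661.5861 -51.8781] ((649.7229614257812, -52.927879333496094), (24.997745513916016, 147.89410400390625), 89.8801040649414)
[ 311  204   34   89 1194] [322.9933 231.6139] [ 489.9706 -256.7237] ((472.11627197265625, -245.33180236816406), (34.27367401123047, 120.06950378417969), 72.04796600341797)
```

```bash
python3 - <<'E'
from h import *
c,p,d=load("w1"); cv2.imwrite("pics/w1c.png",cv2.resize(p[70:270,215:415],(800,600)[:1]*1+(600,) if 0 else (600,600),interpolation=cv2.INTER_CUBIC))
E
```

```text
(no output)
```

View pics/w1c.png

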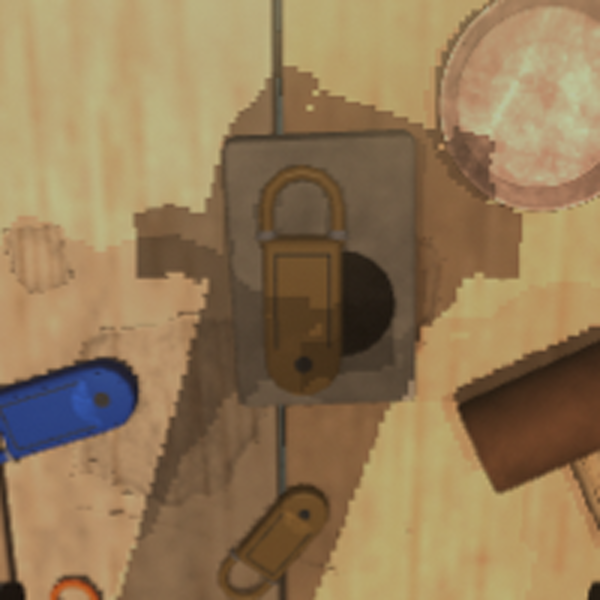

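Fob: crop tail (305,393), loop top (302,166), sides 264–342 → origin ≈ (0.559, -0.249), yaw ≈ 0.01. The tool already stands over it; the fob is brass and clearly larger than the loose one. Descend and grip.

>>> {"op": "send_rows", "data": {"steps": [[[0, 0, 4.5, 0, 0, 0, 0], [0, 0, 4.5, 0, 0, 0, 0], [0, 0, 4.5, 0, 0, 0, 0], [0, 0, 4, 0, 0, 0, 0], [0, 0, 2, 0, 0, 0, 0], [0, 0, 0.9, 0, 0, 0, 0], [0, 0, 0, 0, 0, 0, 0.3], [0, 0, 0, 0, 0, 0, 1], [0, 0, 0, 0, 0, 0, 1], [0, 0, 0, 0, 0, 0, 1], [0, 0, 0, 0, 0, 0, 1], [0, 0, 0, 0, 0, 0, 1], [0, 0, 0, 0, 0, 0, 1]]]}}

```text
clock: 2.95
tcp_pos: [0.5633, -0.2503, 0.0291]
orientation: [[1.0, -0.0, 0.003], [-0.0, -1.0, -0.001], [0.003, 0.001, -1.0]]
wrist_force: [-0.8, -0.3, 6.2]
width: 0.0259
```

>>> {"op": "send_rows", "data": {"steps": [[[0, 0, -1, 0, 0, 0, 1], [0, 0, -3, 0, 0, 0, 1], [0, 0, -4, 0, 0, 0, 1], [0, 0, -4, 0, 0, 0, 1], [-2, 0, -4, 0, 0, 0, 1], [-3, -2, -4, 0, 0, 0, 1], [-3.3, -3, 0, 0, 0, 0, 1], [0, -4.3, 0, 0, 0, 0, 1], [0, -4.3, 0, 0, 0, 0, 1], [0, -4.3, 0, 0, 0, 0, 1], [0, -4.3, 0, 0, 0, 0, 1], [0, -4.3, 0, 0, 0, 0, 1], [0, -4.3, 0, 0, 0, 0, 1], [0, -4.3, 0, 0, 0, 0, 1], [0, -4.3, 0, 0, 0, 0, 1], [0, -3.6, 0, 0, 0, -0.129, 1], [0, 0, 0, 0, 0, -0.129, 1], [0, 0, 0, 0, 0, -0.129, 1], [0, 0, 0, 0, 0, -0.128, 1], [0, 0, 0, 0, 0, 0, 1]]]}}

```text
clock: 4.95
tcp_pos: [0.4811, 0.1785, 0.2247]
orientation: [[0.87, 0.493, 0.0], [0.493, -0.87, -0.0], [-0.0, 0.0, -1.0]]
wrist_force: [-0.2, -0.9, -0.8]
width: 0.0262
```

```bash
python3 - <<'E'
from h import *
np.set_printoptions(precision=4,suppress=True)
o=sensors.get_obs(); print(o['clock'],o['tcp_pos'],o['orientation'],o['width'],o['joint_positions'])
c,p,d=snap("wrist","w2"); print("cam",-c[2].T@c[3],c[2])
print(proj(c,[[.59,.24,.07],[.564,.221,.074],[.686,.274,.07]]))
cv2.imwrite("pics/w2v.png",p)
E
```

```text
4.95 [0.4811 0.1785 0.2247] [[ 0.8702  0.4928  0.    ]
 [ 0.4928 -0.8702 -0.0003]
 [-0.0001  0.0003 -1.    ]] 0.02618866675735111 [-0.0429  0.2855 -0.444   1.9177  0.1476  0.97   -1.6104]
cam [0.5548 0.2201 0.3672] [[ 0.4934 -0.8698  0.0004]
 [-0.822  -0.4661  0.3273]
 [-0.2845 -0.1618 -0.9449]]
[[ 316.7973   35.4138]
 [ 321.1746   76.2568]
 [ 340.865  -112.3417]]
```

View pics/w2v.png

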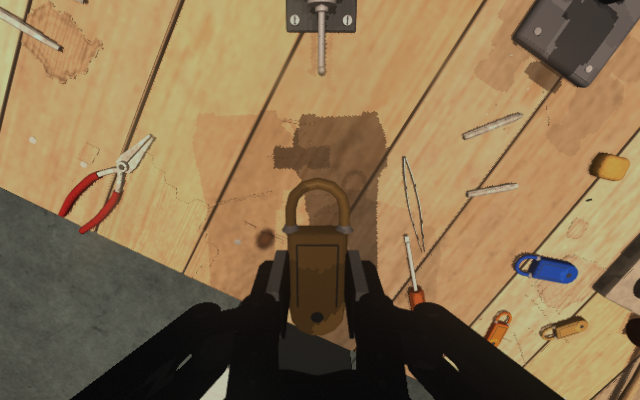

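Wrist view: fob held straight in the fingers (loop top at (318,179), tail (316,333)), hook end at (322,72), rod running up to (319,5). Moving ahead to look at the scale.

>>> {"op": "send_rows", "data": {"steps": [[[3, 0, 0, 0, 0, 0, 1], [4, 0, 0, 0, 0, 0, 1], [4, 0, 0, 0, 0, 0, 1], [2, 0, 0, 0, 0, 0, 1], [0, 0, 0, 0, 0, 0, 1], [0, 0, 0, 0, 0, 0, 1]]]}}

```text
clock: 5.6
tcp_pos: [0.5939, 0.2425, 0.2239]
orientation: [[0.871, 0.491, -0.001], [0.491, -0.871, -0.001], [-0.002, -0.0, -1.0]]
wrist_force: [-1.0, -0.3, -2.1]
width: 0.0261
```

```bash
python3 - <<'E'
from h import *
np.set_printoptions(precision=4,suppress=True)
o=sensors.get_obs(); print(o['clock'],o['tcp_pos'])
c2,p2,d2=load("w2")
print("hook",onplane(c2,322,71,.072),"rodbase",onplane(c2,319.5,15,.045),"rodend",onplane(c2,321.5,60,.045),"f",c2[0][0,0])
c,p,d=snap("wrist","w3"); print("cam",-c[2].T@c[3])
cv2.imwrite("pics/w3v.png",cv2.resize(p[0:260,180:480],(690,598),interpolation=cv2.INTER_CUBIC))
E
```

```text
5.6 [0.5939 0.2425 0.2239]
hook [0.5681 0.2225 0.072 ] rodbase [0.6084 0.2477 0.045 ] rodend [0.5772 0.2278 0.045 ] f 325.5373533693413
cam [0.6679 0.2839 0.3662]
```

View pics/w3v.png

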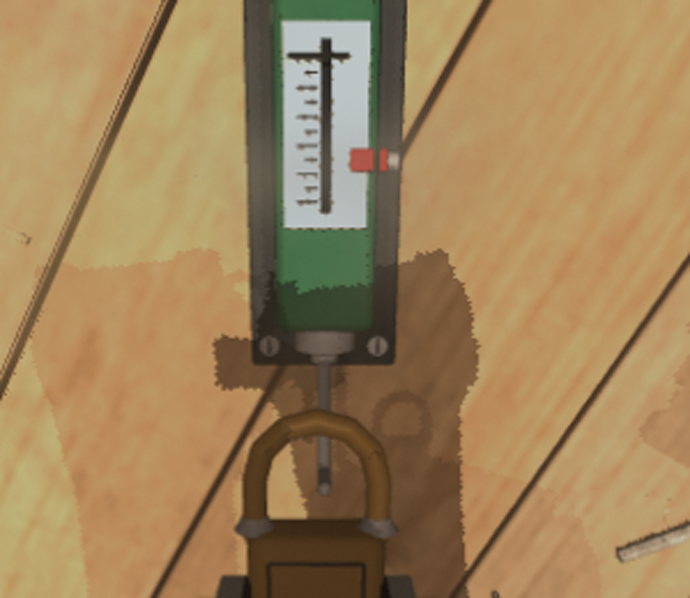

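Crop shows pointer bar at (325,56), red marker centre (368,160), slot from (326,40) to (324,212), hook end at (323,488); scale 2.3.

```bash
python3 - <<'E'
from h import *
np.set_printoptions(precision=4,suppress=True)
c,p,d=load("w3"); f=lambda x,y,z: onplane(c,180+x/2.3,y/2.3,z)
P=f(325,56,.07); M=f(368,160,.07); s0=f(326,40,.067); s1=f(324,212,.067)
for n,a in dict(edgeL=[f(275,60,.066),f(275,325,.066)],edgeR=[f(378,60,.066),f(374,325,.066)],base=[f(245,60,.006),f(254,360,.006)],slot=[s1,s0]).items():
    v=a[0]-a[1] if n!="slot" else a[1]-a[0]; print(n,np.arctan2(v[1],v[0]),np.linalg.norm(v))
print("scale ends",np.linalg.norm(f(325,22,.067)-f(325,228,.067)))
v=(s0-s1)/np.linalg.norm(s0-s1); print("P",P,"M",M,"dist along",(P-M)@v, "perp",np.linalg.norm(np.cross(v,P-M)))
t1=f(308,203,.067);t0=f(308,73,.067);print("ticks",np.linalg.norm(t0-t1))
c2=load("w2")[0]
o1,d1=ray(c2,322,71); 
for hy in (486,490): 
    o2,d2=ray(c,180+323/2.3,hy/2.3)
    A=np.c_[d1,-d2]; k=np.linalg.lstsq(A,o2-o1,rcond=None)[0]; print("hook tri",o1+k[0]*d1,o2+k[1]*d2, "on .072", f(323,hy,.072))
E
```

```text
edgeL 0.49721688225548766 0.0955400771123703
edgeR 0.5232318769216169 0.09554183787175631
base 0.5179562810406781 0.13167119991624157
slot 0.5053489816735489 0.05869403542638358
scale ends 0.0702840211967369
P [0.7116 0.3044 0.07  ] M [0.6893 0.2734 0.07  ] dist along 0.03450209030440971 perp 0.016308812975810202
ticks 0.044724035912847696
hook tri [0.5683 0.2225 0.0666] [0.5678 0.2234 0.0666] on .072 [0.5697 0.2245 0.072 ]
hook tri [0.5681 0.2225 0.0708] [0.5677 0.2233 0.0708] on .072 [0.5681 0.2236 0.072 ]
```

```bash
python3 - <<'E'
from h import *
np.set_printoptions(precision=4,suppress=True)
o=sensors.get_obs();R=o['orientation'];T=o['tcp_pos'];print(T)
c,p,d=load("w3"); f=lambda x,y,z: onplane(c,180+x/2.3,y/2.3,z)
z=T[2]+.002
for n,(x,y,zz) in dict(outtop=(320,410,z+.002),inL=(267,480,z),inR=(368,480,z),endface=(317,521,z+.007),endL=(249,525,z+.007),endR=(384,525,z+.007),hook=(323,488,.0735)).items():
    print(n,(R.T@(f(x,y,zz)-T))*1000)
print("hook avg in tool",R.T@(np.array([.568,.223,.074])-T)*1000)
E
```

```text
[0.5937 0.2421 0.2241]
outtop [46.8528  1.0995 -4.0715]
inL [31.7884 -9.4546 -2.0514]
inR [31.7958 10.7598 -2.0457]
endface [25.9452  0.5422 -9.0396]
endL [ 25.0898 -12.6687  -9.042 ]
endR [25.0991 13.5619 -9.0347]
hook [-29.7063   3.5502 150.6411]
hook avg in tool [-31.5497   4.0194 150.1441]
```

>>> {"op": "send_rows", "data": {"steps": [[[-2, 0.1, 0, 0, 0, 0, 1], [-3, 0.2, 2, 0, 0, 0, 1], [-1.4, 0, 4, 0, 0, 0, 1], [0, 0, 4, 0, 0, 0, 1], [0, 0, 2.4, 0, 0, 0, 1], [0, 0, 0, 0, 0, 0, 1], [0, 0, 0, 0, 0, 0, 1]]]}}

```text
clock: 6.35
tcp_pos: [0.5403, 0.2084, 0.1013]
orientation: [[0.871, 0.492, 0.0], [0.492, -0.871, -0.0], [0.0, 0.0, -1.0]]
wrist_force: [0.1, 0.0, -1.0]
width: 0.026
```

```bash
python3 - <<'E'
from h import *
np.set_printoptions(precision=4,suppress=True)
o=sensors.get_obs();T=o['tcp_pos'];print(o['clock'],T)
c,p,d=snap("wrist","w4"); print(proj(c,[.568,.223,.074]))
cv2.imwrite("pics/w4v.png",cv2.resize(p[100:300,220:420],(600,600),interpolation=cv2.INTER_CUBIC))
E
```

```text
6.35 [0.5403 0.2084 0.1013]
[[318.12   189.7026]]
```

View pics/w4v.png

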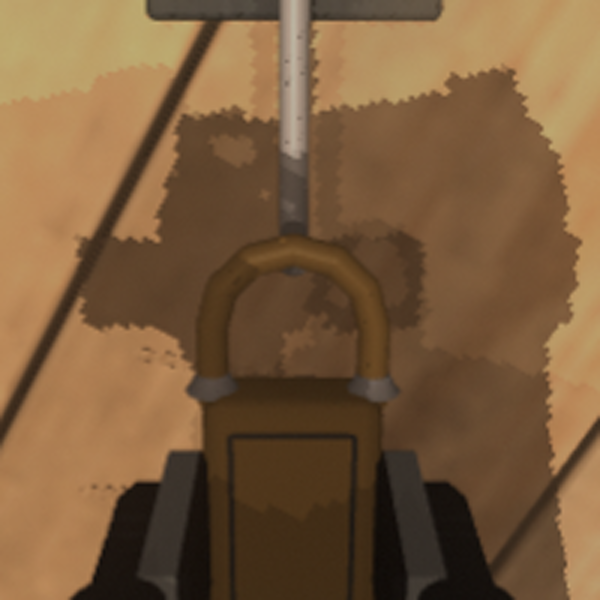

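Hook end (293,270) lies in line with the loop centre (292); lower over it with 2 mm forward, then a partial pull.

>>> {"op": "send_rows", "data": {"steps": [[[0.2, 0, 1, 0, 0, 0, 1], [0, 0, 1.3, 0, 0, 0, 1], [0, 0, 1, 0, 0, 0, 1], [0, 0, 0.7, 0, 0, 0, 1], [0, 0, 0.3, 0, 0, 0, 1], [0, 0, 0, 0, 0, 0, 1]]]}}

```text
clock: 7.0
tcp_pos: [0.5417, 0.2095, 0.0567]
orientation: [[0.87, 0.492, -0.001], [0.492, -0.87, -0.0], [-0.001, -0.0, -1.0]]
wrist_force: [0.2, -0.1, -1.6]
width: 0.0261
```

```bash
python3 - <<'E'
from h import *
np.set_printoptions(precision=4,suppress=True)
o=sensors.get_obs();print(o['clock'],o['tcp_pos'],o['wrist_force'],o['moment'])
E
```

```text
7.0 [0.5417 0.2095 0.0567] [ 0.152  -0.0597 -1.5636] [0.0392 0.046  0.0131]
```

No contact on the way down. Pull 25 mm.

>>> {"op": "send_rows", "data": {"steps": [[[-0.4, 0, 0, 0, 0, 0, 1], [-0.4, 0, 0, 0, 0, 0, 1], [-0.4, 0, 0, 0, 0, 0, 1], [-0.4, 0, 0, 0, 0, 0, 1], [-0.4, 0, 0, 0, 0, 0, 1], [-0.5, 0, 0, 0, 0, 0, 1], [0, 0, 0, 0, 0, 0, 1], [0, 0, 0, 0, 0, 0, 1], [0, 0, 0, 0, 0, 0, 1]]]}}

```text
clock: 7.9
tcp_pos: [0.5213, 0.1979, 0.0578]
orientation: [[0.87, 0.492, 0.002], [0.492, -0.87, 0.001], [0.002, -0.0, -1.0]]
wrist_force: [4.7, 3.7, -1.9]
width: 0.0262
```

>>> {"op": "send_rows", "data": {"steps": [[[-0.4, 0, 0, 0, 0, 0, 1], [-0.4, 0, 0, 0, 0, 0, 1], [-0.4, 0, 0, 0, 0, 0, 1], [-0.4, 0, 0, 0, 0, 0, 1], [-0.1, 0, 0, 0, 0, 0, 1], [0, 0, 0, 0, 0, 0, 1], [0, 0, 0, 0, 0, 0, 1]]]}}

```text
clock: 8.6
tcp_pos: [0.5084, 0.1906, 0.0582]
orientation: [[0.87, 0.493, 0.006], [0.493, -0.87, 0.004], [0.007, -0.0, -1.0]]
wrist_force: [8.6, 4.9, -7.1]
width: 0.0259
```

```bash
cat > v.py <<'E'
from h import *
import sys
np.set_printoptions(precision=4,suppress=True)
o=sensors.get_obs();print(o['clock'],o['tcp_pos'],o['wrist_force'],o['wrist_force'][:2]@o['orientation'][:2,0])
P=np.array([.7116,.3044,.07]); M=np.array([.6893,.2734,.07]); v=np.array([-.870,-.493,0]); M0=P+.0345*v
can=[]
for n in ("scene","top"):
    c,p,d=snap(n,n+sys.argv[1]); q=proj(c,[P,M0,M]); print(n,q)
    u0,v0=(q[1]-[20,20]).astype(int); print("crop org",u0,v0)
    can.append(cv2.resize(p[v0:v0+40,u0:u0+40],(400,400),interpolation=cv2.INTER_CUBIC))
cv2.imwrite(f"pics/pull{sys.argv[1]}.png",np.hstack(can))
E
python3 v.py 1
```

```text
8.6 [0.5084 0.1906 0.0582] [ 8.6055  4.8992 -7.1101] 9.902099800865768
scene [[318.9612 143.2168]
 [312.3959 150.2875]
 [317.0309 152.5002]]
crop org 292 130
top [[234.6106 165.9559]
 [239.9079 175.9349]
 [244.8563 173.4361]]
crop org 219 155
```

View pics/pull1.png

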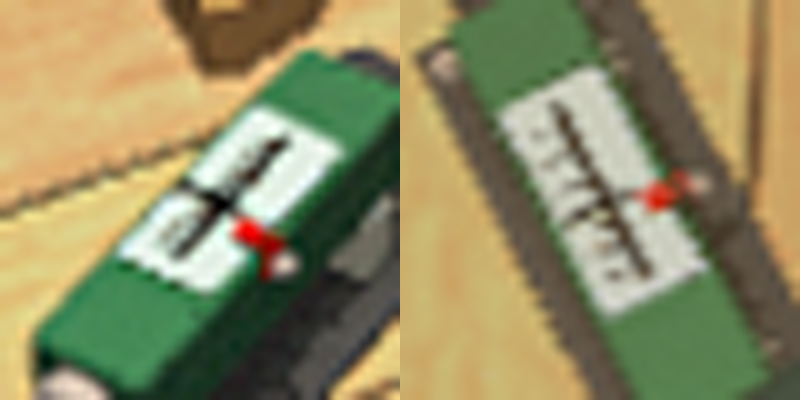

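Pointer bar (210,200) in the left crop is about 3 mm short of the marker (258,239). Add 3.5 mm and hold.

>>> {"op": "send_rows", "data": {"steps": [[[-0.2, 0, 0, 0, 0, 0, 1], [-0.15, 0, 0, 0, 0, 0, 1], [0, 0, 0, 0, 0, 0, 1], [0, 0, 0, 0, 0, 0, 1], [0, 0, 0, 0, 0, 0, 1], [0, 0, 0, 0, 0, 0, 1], [0, 0, 0, 0, 0, 0, 1], [0, 0, 0, 0, 0, 0, 1], [0, 0, 0, 0, 0, 0, 1], [0, 0, 0, 0, 0, 0, 1], [0, 0, 0, 0, 0, 0, 1], [0, 0, 0, 0, 0, 0, 1]]]}}

```text
clock: 9.9
tcp_pos: [0.5057, 0.1892, 0.0583]
orientation: [[0.87, 0.493, 0.007], [0.493, -0.87, 0.004], [0.008, -0.0, -1.0]]
wrist_force: [9.6, 5.3, -7.9]
width: 0.0264
```

```bash
python3 v.py 2
```

```text
9.9 [0.5057 0.1892 0.0583] [ 9.6094  5.2843 -7.9455] 10.965347168386044
scene [[318.9612 143.2168]
 [312.3959 150.2875]
 [317.0309 152.5002]]
crop org 292 130
top [[234.6106 165.9559]
 [239.9079 175.9349]
 [244.8563 173.4361]]
crop org 219 155
```

View pics/pull2.png

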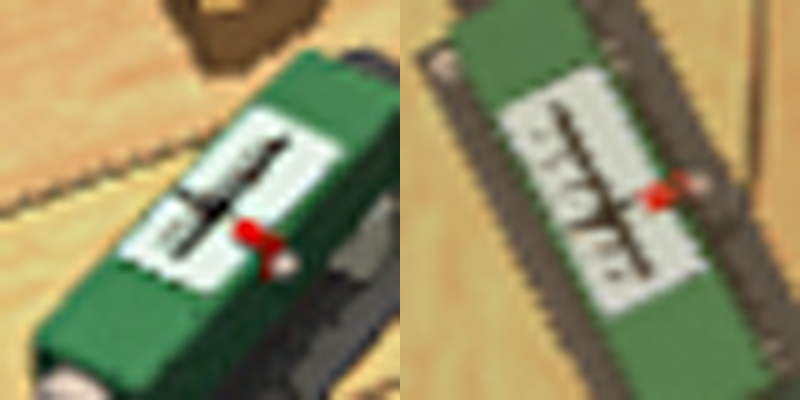

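Right crop: pointer bar end (632,207) points at the marker (658,196). The left crop and the force (11 N → 31 mm) suggest it is still 1–3 mm short. A further 1.5 mm centres the estimates; hold again.

>>> {"op": "send_rows", "data": {"steps": [[[-0.15, 0, 0, 0, 0, 0, 1], [0, 0, 0, 0, 0, 0, 1], [0, 0, 0, 0, 0, 0, 1], [0, 0, 0, 0, 0, 0, 1], [0, 0, 0, 0, 0, 0, 1], [0, 0, 0, 0, 0, 0, 1], [0, 0, 0, 0, 0, 0, 1], [0, 0, 0, 0, 0, 0, 1], [0, 0, 0, 0, 0, 0, 1], [0, 0, 0, 0, 0, 0, 1], [0, 0, 0, 0, 0, 0, 1], [0, 0, 0, 0, 0, 0, 1], [0, 0, 0, 0, 0, 0, 1]]]}}

```text
clock: 11.3
tcp_pos: [0.5046, 0.1886, 0.0583]
orientation: [[0.87, 0.493, 0.007], [0.493, -0.87, 0.005], [0.008, -0.0, -1.0]]
wrist_force: [9.7, 5.7, -7.5]
width: 0.0262
```

```bash
python3 v.py 3; python3 - <<'E'
from h import *
np.set_printoptions(precision=4,suppress=True)
# pointer position along the slot: dark change vs. rest picture, both cameras
P=np.array([.7116,.3044,.07]); v=np.array([-.870,-.493,0]); w=np.array([-.493,.870,0])
for n in("scene","top"):
  for k in "0123":
    c,p,d=load(n+k); g=cv2.cvtColor(p,cv2.COLOR_BGR2GRAY).astype(np.float32)
    s=np.arange(-.006,.046,.001); prof=[]
    for a in s:
        q=np.vstack([proj(c,[P+a*v+b*w]) for b in (-.005,-.004,.004,.005,.006)]).astype(np.float32)
        prof.append(cv2.remap(g,q[:,:1],q[:,1:],cv2.INTER_LINEAR).mean())
    print(n,k,np.array(prof).astype(int))
  hsv=cv2.cvtColor(p,cv2.COLOR_BGR2HSV).astype(float); u0,v0=proj(c,[P])[0].astype(int)
  r=((hsv[...,0]<8)|(hsv[...,0]>172))&(hsv[...,1]>140)&(hsv[...,2]>90); r[:v0-5]=0;r[v0+25:]=0;r[:,:u0-20]=0;r[:,u0+25:]=0
  ys,xs=np.where(r); Q=[onplane(c,a,b,.07) for a,b in zip(xs,ys)]; print("red s",len(xs),np.mean([(q-P)@v for q in Q]))
E
```

```text
11.3 [0.5046 0.1886 0.0583] [ 9.6723  5.693  -7.4598] 11.221342814655625
scene [[318.9612 143.2168]
 [312.3959 150.2875]
 [317.0309 152.5002]]
crop org 292 130
top [[234.6106 165.9559]
 [239.9079 175.9349]
 [244.8563 173.4361]]
crop org 219 155
scene 0 [190 198 199 185 157 123  93  71  70  87 109 129 148 162 167 164 158 150
 154 157 156 151 144 146 149 152 154 155 159 162 161 158 155 155 155 153
 148 144 146 150 149 146 144 145 146 147 146 146 146 142 138 135]
scene 1 [215 227 232 230 221 209 196 185 185 186 186 185 182 185 185 182 175 168
 173 177 176 171 163 166 169 174 177 179 184 187 185 178 168 152 130 107
  83  71  82 108 132 151 166 173 173 173 171 170 169 164 159 156]
scene 2 [216 227 232 230 220 209 195 185 184 186 185 184 181 185 185 182 176 169
 173 177 176 170 162 165 168 172 174 176 182 186 186 185 182 179 171 158
 138 117 103  99  95  92  99 117 136 153 165 172 172 167 161 156]
scene 3 [216 227 233 231 221 209 196 185 184 186 185 184 181 184 185 181 175 168
 172 177 176 170 162 165 168 172 175 176 181 185 185 183 181 181 179 172
 160 146 131 116  98  84  84 100 124 146 
[... 253 characters left out ...]
4 147 148 153 157]
top 1 [200 201 200 199 200 199 196 190 183 180 182 186 191 191 188 179 172 168
 172 180 185 187 188 192 197 191 177 162 157 168 179 187 182 169 151 131
 119 122 137 150 157 154 156 169 180 184 175 165 158 159 165 170]
top 2 [200 201 200 199 199 199 196 190 183 180 182 186 190 191 188 179 172 168
 172 180 185 187 188 192 196 190 177 162 157 167 178 186 186 183 181 175
 162 141 118  99  91 100 123 153 175 184 176 166 159 159 165 169]
top 3 [200 201 200 200 200 200 196 191 184 180 182 186 190 190 188 179 172 168
 172 180 185 187 188 192 196 191 177 161 156 167 177 186 186 183 181 181
 182 175 159 130 106 100 115 145 169 182 176 167 159 159 165 170]
red s 7 0.03697805126016978
```

Measured pull is 33.9 mm in both cameras; the marker is at 34.5–36.5. Within tolerance already, but one more mm and a hold removes doubt, then ease back slowly.

>>> {"op": "send_rows", "data": {"steps": [[[-0.13, 0, 0, 0, 0, 0, 1], [0, 0, 0, 0, 0, 0, 1], [0, 0, 0, 0, 0, 0, 1], [0, 0, 0, 0, 0, 0, 1], [0, 0, 0, 0, 0, 0, 1], [0, 0, 0, 0, 0, 0, 1], [0, 0, 0, 0, 0, 0, 1], [0, 0, 0, 0, 0, 0, 1], [0, 0, 0, 0, 0, 0, 1], [0, 0, 0, 0, 0, 0, 1], [0, 0, 0, 0, 0, 0, 1], [0, 0, 0, 0, 0, 0, 1], [0.3, 0, 0, 0, 0, 0, 1], [0.4, 0, 0, 0, 0, 0, 1], [0.4, 0, 0, 0, 0, 0, 1], [0.4, 0, 0, 0, 0, 0, 1], [0.4, 0, 0, 0, 0, 0, 1], [0.4, 0, 0, 0, 0, 0, 1]]]}}

```text
clock: 13.2
tcp_pos: [0.5214, 0.1979, 0.0578]
orientation: [[0.87, 0.492, 0.002], [0.492, -0.87, 0.001], [0.003, -0.0, -1.0]]
wrist_force: [4.3, 1.0, -1.8]
width: 0.0262
```

>>> {"op": "send_rows", "data": {"steps": [[[0.4, 0, 0, 0, 0, 0, 1], [0.4, 0, 0, 0, 0, 0, 1], [0.4, 0, 0, 0, 0, 0, 1], [0.4, 0, 0, 0, 0, 0, 1], [0.3, 0, 0, 0, 0, 0, 1], [0.2, 0, 0, 0, 0, 0, 1], [0.2, 0, 0, 0, 0, 0, 1], [0.1, 0, 0, 0, 0, 0, 1], [0, 0, 0, 0, 0, 0, 1], [0, 0, 0, 0, 0, 0, 1]]]}}

```text
clock: 14.2
tcp_pos: [0.5408, 0.2088, 0.0574]
orientation: [[0.87, 0.492, -0.0], [0.492, -0.87, -0.0], [-0.0, 0.0, -1.0]]
wrist_force: [0.7, 0.4, -1.3]
width: 0.0258
```

```bash
python3 - <<'E'
from h import *
np.set_printoptions(precision=4,suppress=True)
o=sensors.get_obs();T=o['tcp_pos'];print(o['clock'],T,o['wrist_force'])
c,p,d=snap("wrist","w5")
cv2.imwrite("pics/w5v.png",cv2.resize(p[100:400,170:470],(600,600),interpolation=cv2.INTER_CUBIC))
E
```

```text
14.2 [0.5408 0.2088 0.0574] [ 0.7006  0.4115 -1.2997]
```

View pics/w5v.png

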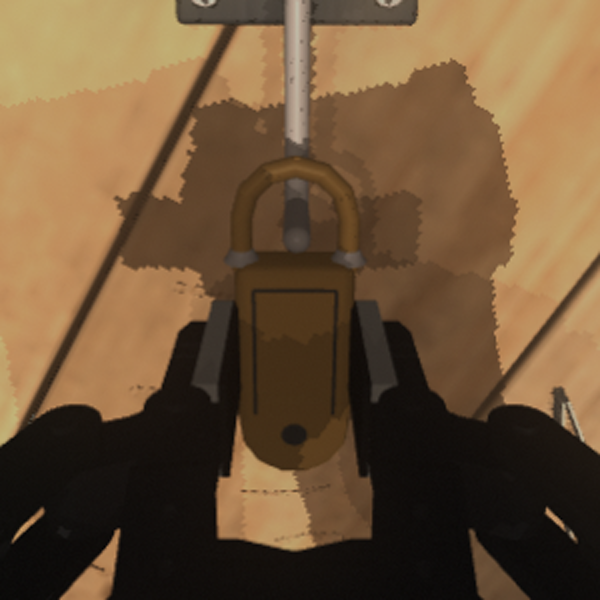

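Fob sits unslipped in the grip, hook at (295,240) inside the loop with slack. Lift straight off, then go above the inspection camera for a look.

>>> {"op": "send_rows", "data": {"steps": [[[-0.3, 0, 0, 0, 0, 0, 1], [0, 0, -0.5, 0, 0, 0, 1], [0, 0, -1, 0, 0, 0, 1], [0, 0, -1.5, 0, 0, 0, 1], [0, 0, -2, 0, 0, 0, 1], [0, 0, -3, 0, 0, 0, 1], [0, 0, -4, 0, 0, 0.129, 1], [0, 0, -4, 0, 0, 0.129, 1], [0, 0, -4, 0, 0, 0.129, 1], [0, 0, -4, 0, 0, 0.128, 1], [0, 0, -4, 0, 0, 0, 1], [0, 0, -4, 0, 0, 0, 1], [0, 0, -2, 0, 0, 0, 1], [1.2, 3.8, 0, 0, 0, 0, 1], [1.2, 3.8, 0, 0, 0, 0, 1], [1.2, 3.8, 0, 0, 0, 0, 1], [1.2, 3.8, 0, 0, 0, 0, 1], [1.2, 3.8, 0, 0, 0, 0, 1], [0, 0, 0, 0, 0, 0, 1], [0, 0, 0, 0, 0, 0, 1]]]}}

```text
clock: 16.25
tcp_pos: [0.598, 0.0167, 0.3984]
orientation: [[1.0, -0.002, 0.001], [-0.002, -1.0, 0.001], [0.001, -0.001, -1.0]]
wrist_force: [0.2, 0.4, -2.1]
width: 0.026
```

```bash
python3 - <<'E'
from h import *
np.set_printoptions(precision=4,suppress=True)
o=sensors.get_obs();T=o['tcp_pos'];print(o['clock'],T,o['wrist_force'],o['orientation'])
c,p,d=snap("wrist","w6"); print(proj(c,[[.666,.009,.27],[.715,.021,.293]]))
cv2.imwrite("pics/w6v.png",p)
E
```

```text
16.25 [0.598  0.0167 0.3984] [ 0.2107  0.4291 -2.1181] [[ 1.     -0.0022  0.0008]
 [-0.0022 -1.      0.0006]
 [ 0.0008 -0.0006 -1.    ]]
[[326.1052 108.7939]
 [310.1385  37.9209]]
```

View pics/w6v.png

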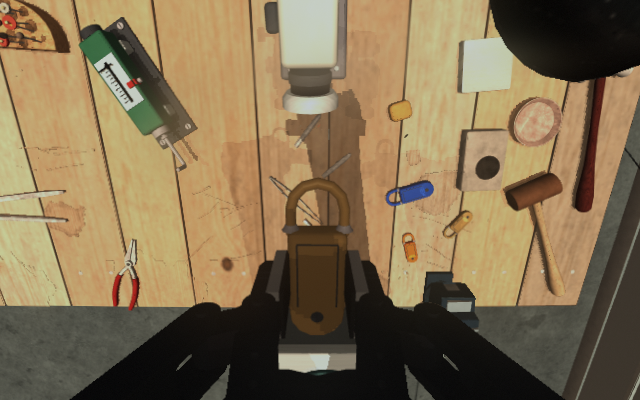

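Wrist view: gauge pointer back at rest on the scale (~(112,68)); head top spans cols 281–337, rows 0–68; white ring spans cols 282–337, rows 88–113. Fit the head from depth and edges.

```bash
python3 - <<'E'
from h import *
np.set_printoptions(precision=4,suppress=True)
c,p,d=load("w6"); hsv=cv2.cvtColor(p,cv2.COLOR_BGR2HSV)
def pts(m):
    ys,xs=np.where(m); return xs,ys,np.array([atdepth(c,a,b,d[b,a]) for a,b in zip(xs,ys)])
m=np.zeros(d.shape,bool); m[3:62,284:334]=1; m&=(hsv[...,1]<70)&(hsv[...,2]>150)
xs,ys,P=pts(m); k=P[:,2]>.27; P=P[k]
for _ in range(3):
    q=P-P.mean(0); n=np.linalg.svd(q,full_matrices=False)[2][2]; n*=np.sign(n[2]); r=q@n; P=P[abs(r)<max(.0015,2*r.std())]
print("head top n",n,"centroid",P.mean(0),"rms",r.std(),len(P))
# edges of the top face in each row
L=[];Rr=[]
o=-c[2].T@c[3]
for row in range(5,62,3):
    x=np.where((hsv[row,260:360,1]<70)&(hsv[row,260:360,2]>170)&(d[row,260:360]>0))[0]+260
    x=np.array([a for a in x if abs((atdepth(c,a,row,d[row,a])-P.mean(0))@n)<.004])
    if len(x): 
        for lst,a in((L,x.min()-.5),(Rr,x.max()+.5)):
            oo,dd=ray(c,a,row); lst.append(oo+dd*((P.mean(0)-oo)@n)/(dd@n))
L=np.array(L);Rr=np.array(Rr)
for nm,E in(("L",L),("R",Rr)): 
    print(nm,"yaw",np.polyfit(E[:,0],E[:,1],1),np.median(E,0))
print("width",np.median(L[:,1]-Rr[:,1]))
# ring
m=np.zeros(d.shape,bool); m[84:118,276:344]=1; m&=(hsv[...,1]<70)&(hsv[...,2]>130)
xs,ys,Q=pts(m); k=(Q[:,2]>.2)&(Q[:,2]<.32); Q=Q[k]; xs=xs[k];ys=ys[k]
print("ring px",xs.min(),xs.max(),ys.min(),ys.max(),"Q",Q.min(0),Q.max(0))
x=np.array([n[2],0,-n[0]]); 
for yw in (-.05,-.1,-.15):
    h=np.array([np.cos(yw),np.sin(yw),0]); ax=h-(h@n)*n; ax/=np.linalg.norm(ax); s=Q@ax; print(yw,"axis",ax,"front s",np.percentile(s,[0,1,5,50,99]), "yrange",np.percentile(Q@np.cross(n,ax),[0,1,99,100]), "top",np.percentile(Q@n,[90,99]),"headtop",P.mean(0)@n)
# bottom arc line tilt
b=[(u,ys[xs==u].max()) for u in range(284,336)]; print(b[::4])
np.save("pics/Q.npy",Q)
E
```

```text
head top n [0.0899 0.995  0.043 ] centroid [0.7184 0.0221 0.2933] rms 0.009935746964071719 2950
L yaw [-0.0744  0.0586] [0.6596 0.0097 0.7065]
R yaw [-0.0928  0.081 ] [0.6927 0.0167 0.4702]
width -0.0071704594841318775
ring px 283 336 93 113 Q [0.6634 0.0011 0.2671] [0.6782 0.0436 0.2852]
-0.05 axis [ 0.996  -0.0899 -0.0017] front s [0.6574 0.658  0.6589 0.6652 0.6733] yrange [-0.2825 -0.2819 -0.2667 -0.2648] top [0.1101 0.1143] headtop 0.09913707365713184
-0.1 axis [ 0.9959 -0.09    0.0004] front s [0.658  0.6586 0.6595 0.6658 0.6739] yrange [-0.2811 -0.2805 -0.2653 -0.2634] top [0.1101 0.1143] headtop 0.09913707365713184
-0.15 axis [ 0.9959 -0.09    0.0026] front s [0.6586 0.6591 0.6601 0.6664 0.6745] yrange [-0.2796 -0.279  -0.2638 -0.262 ] top [0.1101 0.1143] headtop 0.09913707365713184
[(284, np.int64(107)), (288, np.int64(110)), (292, np.int64(112)), (296, np.int64(112)), (300, np.int64(113)), (304, np.int64(113)), (308, np.int64(113)), (312, np.int64(113)), (316, np.int64(113)), (320, np.int64(113)), (324, np.int64(112)), (328, np.int64(111)), (332, np.int64(109))]
```

```bash
python3 - <<'E'
from h import *
from scipy.optimize import least_squares
np.set_printoptions(precision=4,suppress=True)
c,p,d=load("w6"); hsv=cv2.cvtColor(p,cv2.COLOR_BGR2HSV)
ys,xs=np.mgrid[3:62,284:334]; xs=xs.ravel();ys=ys.ravel()
P=np.array([atdepth(c,a,b,d[b,a]) for a,b in zip(xs,ys)])
print(P.reshape(59,50,3)[::12,::12].round(3).tolist())
f=least_squares(lambda k:k[0]*(P[:,0]-.71)+k[1]*(P[:,1]-.02)+k[2]-P[:,2],[.2,0,.29],loss='soft_l1',f_scale=.001)
n=np.array([-f.x[0],-f.x[1],1]);n/=np.linalg.norm(n);C=np.array([.71,.02,f.x[2]]);print("fit",f.x,"n",n)
L=[];R=[]
g=hsv[...,2].astype(int)
for row in range(6,62,4):
    x=[a for a in range(262,358) if hsv[row,a,1]<70 and g[row,a]>150 and d[row,a]>0 and abs((atdepth(c,a,row,d[row,a])-C)@n)<.003]
    for lst,a in((L,min(x)-.5),(R,max(x)+.5)):
        oo,dd=ray(c,a,row); lst.append(oo+dd*((C-oo)@n)/(dd@n))
L=np.array(L);R=np.array(R)
print("yawL",np.polyfit(L[:,0],L[:,1],1)[0],"yawR",np.polyfit(R[:,0],R[:,1],1)[0],"width",np.median(L[:,1]-R[:,1]))
mid=(L+R)/2; k=np.polyfit(mid[:,0],mid[:,1],1); yw=np.arctan(k[0]); print("yaw",yw,"mid y at x=.67",np.polyval(k,.67))
h=np.array([np.cos(yw),np.sin(yw),0]); ax=h-(h@n)*n; ax/=np.linalg.norm(ax); print("ax",ax)
Q=np.load("pics/Q.npy"); y=np.cross(n,ax)
print("front s",np.percentile(Q@ax,[1,5,50,99]),"y",np.percentile(Q@y,[1,99]),"ring top",np.percentile(Q@n,[90,99]),"headtop",C@n,"mid y",mid.mean(0)@y)
E
```

```text
[[[0.736, 0.038, 0.296], [0.736, 0.03, 0.296], [0.736, 0.022, 0.297], [0.736, 0.014, 0.297], [0.736, 0.006, 0.295]], [[0.729, 0.039, 0.294], [0.729, 0.03, 0.295], [0.729, 0.022, 0.295], [0.729, 0.014, 0.295], [0.729, 0.006, 0.294]], [[0.722, 0.039, 0.292], [0.722, 0.031, 0.294], [0.722, 0.022, 0.292], [0.722, 0.014, 0.293], [0.722, 0.006, 0.293]], [[0.715, 0.039, 0.291], [0.715, 0.031, 0.291], [0.714, 0.023, 0.292], [0.714, 0.014, 0.292], [0.715, 0.006, 0.291]], [[0.707, 0.04, 0.289], [0.707, 0.031, 0.29], [0.707, 0.023, 0.291], [0.707, 0.014, 0.29], [0.707, 0.006, 0.288]]]
fit [0.231  0.0049 0.2903] n [-0.2251 -0.0048  0.9743]
yawL 0.005990737662011378 yawR 0.0056211349866556164 width 0.03917608988821724
yaw 0.005805620954381745 mid y at x=.67 0.02187504670041652
ax [0.9743 0.0048 0.2251]
front s [0.7099 0.7104 0.7164 0.7218] y [-0.001   0.0396] ring top [0.1254 0.1265] headtop 0.12296997319948758 mid y 0.019038118432810867
```

Pitch 0.227, yaw ≈ 0, lens ≈ (0.668, 0.0225, 0.260), focus ≈ (0.580, 0.022, 0.240); wanted TCP ≈ (0.558, 0.023, 0.233). Back off, tilt, lower.

>>> {"op": "send_rows", "data": {"steps": [[[-2, -0.3, 0, 0, 0, 0, 1], [-2, -0.3, 0, 0, 0, 0, 1], [0, 0, 0, 0, 0.114, 0, 1], [0, 0, 0, 0, 0.113, 0, 1], [-0.5, 0, 2, 0, 0, 0, 1], [-0.8, 0, 3.5, 0, 0, 0, 1], [-0.8, 0, 3.5, 0, 0, 0, 1], [-0.8, 0, 3.5, 0, 0, 0, 1], [-0.6, 0, 2.6, 0, 0, 0, 1], [-0.24, 0, 1, 0, 0, 0, 1], [0, 0, 0, 0, 0, 0, 1], [0, 0, 0, 0, 0, 0, 1], [0, 0, 0, 0, 0, 0, 1]]]}}

```text
clock: 17.6
tcp_pos: [0.5592, 0.0239, 0.2341]
orientation: [[0.974, 0.0, 0.228], [0.0, -1.0, 0.0], [0.228, -0.0, -0.974]]
wrist_force: [1.3, -0.2, -1.9]
width: 0.026
```

```bash
python3 - <<'E'
from h import *
np.set_printoptions(precision=4,suppress=True)
o=sensors.get_obs();T=o['tcp_pos'];R=o['orientation'];print(o['clock'],T,o['wrist_force'],R,o['width'])
print("seam",T+R@[.023,.0007,-.002],"wanted",[.5803,.0221,.2397])
c,p,d=snap("scene","s9"); c2,p2,_=snap("wrist","w9")
q=proj(c,[T+R@[.023,.0007,-.002],[.668,.0225,.26],[.5803,.0221,.2397]]); print(q, proj(c2,[[.668,.0225,.26],[.58,.022,.24]]))
u,v=(q[0]-[30,40]).astype(int)
can=np.zeros((480,800,3),np.uint8); can[:,:480]=cv2.resize(p[v:v+80,u:u+80],(480,480),interpolation=cv2.INTER_CUBIC); can[:400,480:]=cv2.resize(p2[0:300,200:440],(320,400))
cv2.imwrite("pics/fin.png",can); print(u,v)
E
```

```text
17.6 [0.5592 0.0239 0.2341] [ 1.3487 -0.1863 -1.8554] [[ 0.9736  0.0002  0.2284]
 [ 0.0002 -1.      0.0003]
 [ 0.2284 -0.0002 -0.9736]] 0.0259966185348341
seam [0.5812 0.0232 0.2413] wanted [0.5803, 0.0221, 0.2397]
[[325.3156 185.1091]
 [359.5353 166.5869]
 [325.197  186.0703]] [[319.7911  12.7212]
 [320.1984 227.0524]]
295 145
```

View pics/fin.png

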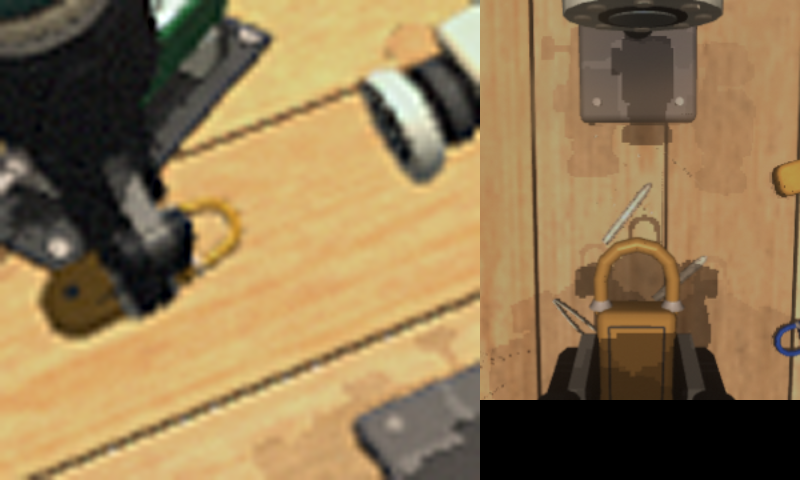

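Left crop: fob axis points from tail (50,300) to loop end (238,222), on toward the ring (~(400,128)). Right crop: ring and fob in line. Quick numeric check of fob pitch, then hand in.

```bash
python3 - <<'E'
from h import *
np.set_printoptions(precision=4,suppress=True)
o=sensors.get_obs();T=o['tcp_pos'];R=o['orientation']
c,p,d=load("s9")
q=proj(c,[T+R@[-.036,.0,-.002],T+R@[.047,.0007,-.002]]); print("expected tail, loop end in crop",(q-[295,145])*6, o['joint_velocities'],o['wrist_force'])
E
```

```text
expected tail, loop end in crop [[ 43.0495 318.7075]
 [236.8328 211.2192]] [ 0.0009  0.0058  0.0011  0.0079  0.0005 -0.0016  0.0001] [ 1.7294  0.1699 -1.7915]
```

The observed tail and loop line is about 6° flatter than expected, so the fob may have pitched in the grip. I'll measure its top face in the wrist depth.

```bash
python3 - <<'E'
from h import *
from scipy.optimize import least_squares
np.set_printoptions(precision=4,suppress=True)
o=sensors.get_obs();T=o['tcp_pos'];R=o['orientation']
c,p,d=load("w9")
pts=[]
for v in range(232,325,2):
    for u in range(298,338,2):
        if d[v,u]>0:
            q=R.T@(atdepth(c,u,v,d[v,u])-T)
            if -.03<q[2]<.02: pts.append(q)
P=np.array(pts); 
f=least_squares(lambda k:k[0]*P[:,0]+k[1]*P[:,1]+k[2]-P[:,2],[0,0,-.009],loss='soft_l1',f_scale=.0007)
print("tool z = a x + b y + c:",f.x,len(P),P.min(0),P.max(0))
# loop bight
L=[R.T@(atdepth(c,u,v,d[v,u])-T) for v in range(178,190) for u in range(308,328)]; L=np.array([q for q in L if q[2]<.03]); print("bight",len(L),np.median(L,0) if len(L) else '')
# tail / loop end heights from scene depth
c,p,d=load("s9")
for (x,y) in((60,300),(75,290),(90,290),(236,225)):
    u,v=int(round(295+x/6)),int(round(145+y/6)); print((x,y),R.T@(atdepth(c,u,v,d[v,u])-T))
E
```

```text
tool z = a x + b y + c: [ 0.0053 -0.0047 -0.0089] 938 [-0.029  -0.0094 -0.0107] [ 0.0219  0.0098 -0.0048]
bight 216 [ 0.0441  0.0001 -0.004 ]
(60, 300) [-0.0274 -0.0007 -0.0062]
(75, 290) [-0.0195 -0.0002 -0.0079]
(90, 290) [-0.0157  0.0019 -0.007 ]
(236, 225) [ 0.0438  0.0041 -0.0017]
```

The top face is parallel to the tool (slope 0.005), the end face is at 22 mm and the bight height is as expected, so the fob hasn't pitched. Handing in.

```bash
python3 -c "
from h import *
print(env.job_done()); print(sensors.get_obs()['clock'])"
```

```text
the job is handed in; nothing more can be done
None
the job is handed in; nothing more can be done
```

I proof-tested the fob and handed the job in at about 18 s, with the fob still held in front of the inspection camera. The hand-in gave no verdict.

- **Pick:** I took the larger brass fob off the block and left the small brass, blue and orange ones alone.
- **Pull:** The pointer reached about 34 mm by both room cameras, and I added about 1 mm more without measuring again. I held there for over a second. The marker measured 34.5 mm from the wrist view and about 36–36.5 mm by its red colour in the room cameras. The force reading was lower, 11.2 N or about 32 mm, but all of these are within the 4 mm allowed.
- **Ease back:** I returned the rod at no more than about 40 mm/s. The later wrist picture showed the pointer back at rest.
- **Final hold:** The soldered end came out 2–3 mm from the measured focus point. The fob's top face was parallel to the tool within 0.01 rad, and the tool was set to the measured camera axis (0.227 rad down, almost no turn sideways).
- **Checks that disagreed:**
  - A room picture suggested the fob had tilted about 6° in the grip, but the wrist depth readings showed it had not.
  - The ring in that picture also lay 2–3 pixels (about 4 mm) from where I expected it. I left both as they were.
- **Bystanders:** I did not measure them again, but I made no moves near them.

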